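# Unbolt the stock chest and hold its lid at 60 degrees

### The job

The stock chest on the desk has to be looked into for a stocktake: draw its side bolt fully back while the lid is still shut, then take the lid by its handle, raise it to 60 degrees from shut and hold it there without swinging it over backwards. The lid falls shut by itself, so the program finishes while the gripper is still holding the lid open at that angle, with nothing else propping it. Leave the other things on the desk alone.

Things in the scene. Friction and masses are not known exactly. Their poses are not given: they have to be found in the camera images.
- chest: grey steel chest fixed to the desk, box 160 (x) x 180 (y) x 90 mm high with a hinged lid; origin at the centre of its underside, z up; its front, with a white card, faces its own -x (towards the robot); yaw varies. A ledge 50 mm wide, top 90 mm above the desk, carries the bolt and stands out 90 mm from its left (+y) side. An adapter and a small pot are fixed inside.
- lid (a joint): hinge of the chest's lid in rad: 0 shut, grows as the front edge rises, 1.047 is 60 degrees, stop at 1.75; below about 1.2 it falls shut by its weight (0.28 to 0.52 kg, hardly any friction). The lid is a grey plate 172 x 188 x 6 mm, top 97 mm above the desk when shut, locked while the bolt's nose lies over its edge (joint bolt under about 0.02).
- lid_handle (a point): centre of the lid's handle, a dark round bar 12 mm thick, 110 mm long along the chest's y axis, on a post at each end, 34 mm clear above the lid. With the lid shut it lies at (-0.055, 0, 0.137) m in the chest's frame: 140 mm in front of and 44 mm above the hinge line. It moves with the lid and can turn between the finger pads as the lid rises.
- lid_hinge (a point): middle of the lid's hinge line, fixed, at (0.085, 0, 0.093) m in the chest's frame; the hinge axis runs along the chest's y axis at the back edge
- bolt (a joint): slide of the steel bolt on the left ledge in m: 0 shot (nose 20 mm over the lid), 0.038 drawn fully back against its stop; it starts between 0 and 0.010, grows as the bolt moves away from the lid (the chest's +y), needs about 2.5 N and stays where it is left
- bolt_knob (a point): middle of the bolt's black upright knob, 18 mm thick, 32 mm tall, 133.5 mm above the desk; with the bolt shot at (-0.035, 0.118) m in the chest's frame, it moves with the bolt along the chest's +y. The knob's top is 14 mm above this point, the guide staples' tops 17 mm below it.
- spice_jar: bystander: spice jar with red cap, 45 mm thick, 106 mm tall, upright; origin at the centre of its underside
- tape_roll: bystander: roll of tape lying flat, 100 mm across, 25 mm high; origin at the centre of its underside
- carton: bystander: brown cardboard carton 66 x 105 x 35 mm; origin at the centre of its underside
- pen: bystander: thin black pen 12 x 145 x 9 mm near the desk's front edge; origin at the centre of its underside

How it is judged:
By the outcome, as a careful person would: the job done as asked, in the order asked, and still so for the second after the job is handed in, while the arm keeps its last pose, push and grip.
It also fails if it takes over 45 s, if anything falls off the work surface, if the arm or the gripper's body presses on something with over 40 N, if the wrist force passes 120 N, or if a joint passes its speed limit or range.

### The arm

A 6-joint arm with a two-finger parallel gripper is mounted at the origin on a cart in front of the work surface, level with it; the furniture and walls round the work are solid. World frame = base frame: x ahead of the robot, y to its left, z up, the work surface at z = 0. Lengths are in m, angles in rad, forces in N, time in s.
With the tool pointing down it reaches from about 0.25 to 0.725 m from the base axis. Payload 4 kg.
Tool frame: the origin (TCP) lies between the finger pads; the fingertips stand 11 mm ahead of it and the grasp point (between the pads) lies 8 mm behind it (ctrl.tip_reach is the distance from the TCP to the fingertips, in m); z points along the fingers, y is the line along which they close (so a half turn about z gives the same grasp; the last joint's range is limited). The gripper opens to 85 mm and grips with 20 to 120 N. Pads are 22 mm wide; open, the fingers measure 114 mm over their backs; the gripper's body (76 mm by 85 mm) begins 54 mm behind the grasp point. The pads swing forward as they close: fully open they stand 13 mm farther back than shut.
Start: joints at [1.202, 0.241, 0.005, 1.335, 0, 1.571], TCP at [0.18, 0.466, 0.242] pointing down, gripper open.
Joint ranges: [-2.72, 2.72], [-1.05, 1.87], [-1.09, 1.28], [-1.99, 2.15], [-1.42, 1.44], [-3.14, 3.14]. Speed limits (rad/s): [2.79, 2.79, 3.14, 3.14, 3.14, 3.14].

### API

Orientations are given as a unit quaternion [w, x, y, z].
In Python, from station import ctrl, viewer gives the robot as it stands (ctrl), with the cameras (viewer). Calls block until the motion is done:
- ctrl.move_pose(position, orientation): joint-space move of the TCP to a pose.
- ctrl.movel(position, frame=None, max_speed=0.15): straight line of the TCP; frame=None keeps the orientation; max_speed is the mean speed in m/s.
- ctrl.movej(angles): joint-space move.
- ctrl.release() and ctrl.gripper_close(effort=None): open the fingers fully, or close them until they stop; effort is the grip in N (None keeps the last).
- ctrl.sleep(seconds).
- ctrl.ik(position, orientation): joint angles nearest the present ones, or None.
- ctrl.read_state(): the state.
- viewer.read_camera(name): name is "side" or "top" or "wrist"; returns a dict with "image" (420x560x3 uint8, red, green, blue), "range_z" (420x560 float32, m along the optical axis (not along the pixel's ray), 0 where there is no reading), "mtx" (3x3 intrinsics, pixels), "D" ([k1, k2, p1, p2, k3] as OpenCV has them; the pictures are not rectified), "R" (3x3) and "t" (3): a world point X has camera coordinates R X + t. Camera axes: x right, y down, z forward; pixel columns grow to the right and rows downward; lengths in m; the calibration is good to about 2 mm. A picture is of the moment at which its call begins.
A pose or a line that the arm cannot do raises ctrl.Unreachable and nothing moves.
- ctrl.close_job(): hands the job in; it is judged then, once.
The state is a dict: "clock": time; "joints": joint angles; "qd": joint speeds; "joint_efforts": joint torques, N m; "ee_pos": TCP position; "ee_rot": TCP orientation; "force": force on the tool from outside, world axes, zero at the start; "torque": the same for the moment, N m; "finger_gap": finger opening in m; "grasp_force": force on a finger pad.
Only numpy, scipy, OpenCV 4.12 (cv2) and the standard library are available. Lean on these libraries where they do the work, as an engineer would, in place of code of your own. Each camera call takes 0.05 s, during which the arm holds its last target. There are 200 camera calls.

## Working session

There is one attempt and no reset: what is moved stays moved. The work goes in short steps, each a Python script; the robot and the scene stay as the last script left them, time stands still between calls to the robot, and variables do not carry over. Pictures are saved under pics/ and viewed, at most 10 in all, crops included, and the job is handed in when it is done.

```bash
ls; mkdir -p pics
python3 - <<'E'
from station import ctrl, viewer
import cv2,numpy as np
for n in("top","side"):
    c=viewer.read_camera(n); cv2.imwrite(f"pics/{n}0.png",c["image"][:,:,::-1]); np.savez(f"{n}0.npz",**c)
    print(n,c["mtx"].tolist(),c["D"],(-c["R"].T@c["t"]).tolist())
s=ctrl.read_state();print(s)
E
```

```text
pics
station.py
top [[418.912639970287, 0.0, 282.4406911520841], [0.0, 418.912639970287, 213.72845372859547], [0.0, 0.0, 1.0]] [-0.11466308  0.          0.          0.          0.        ] [0.45121676277292794, -0.050581093752726576, 1.2954053832892645]
side [[406.34239696898777, 0.0, 279.5982966771853], [0.0, 406.34239696898777, 204.72845514177288], [0.0, 0.0, 1.0]] [-0.03706265  0.          0.          0.          0.        ] [0.3356529796651414, 0.7587013968675304, 0.47808099405678134]
{'clock': 0.1, 'joints': array([1.20201916e+00, 2.41357417e-01, 3.90956355e-03, 1.33520699e+00,
       1.35606759e-05, 1.57079200e+00]), 'qd': array([-0.00059159, -0.0016193 ,  0.0030416 ,  0.00184591, -0.00046741,
        0.00056478]), 'joint_efforts': array([-8.53887941e-04, -3.73139334e+01,  2.53009111e+01,  1.08443221e-02,
       -5.44424188e-05, -1.43538482e-06]), 'ee_pos': array([0.18004511, 0.46589748, 0.2415114 ]), 'ee_rot': array([-1.77043088e-04,  1.83343315e-01,  9.83048506e-01, -9.12264466e-04]), 'force': array([ 0.91324762,  0.48758395, -0.45885913]), 'torque': array([ 0.01392193,  0.04777042, -0.01843854]), 'grasp_force': 0.0, 'finger_gap': 0.08547551203663341}
```

View pics/top0.png

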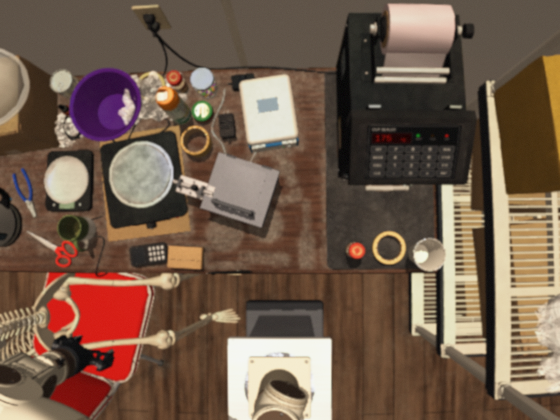

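View pics/side0.png

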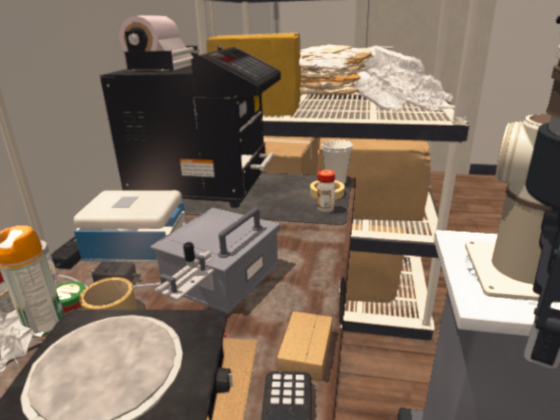

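The top view shows the chest lid at about (240,190), yawed, with its handle at (233,210) and the bolt ledge and knob to its left at about (195,187). The side view shows the knob at (188,250) and the handle at (240,230). Next I'll measure them using depth.

```bash
cat > h.py <<'E'
import numpy as np,cv2
def cloud(c):
    v,u=np.mgrid[0:420,0:560]; uv=np.stack([u,v],-1).reshape(-1,1,2).astype(float)
    n=cv2.undistortPoints(uv,c["mtx"],c["D"]).reshape(-1,2); z=c["range_z"].reshape(-1)
    P=np.c_[n*z[:,None],z]
    X=(P-c["t"])@c["R"]; X[z==0]=np.nan
    return X.reshape(420,560,3)
E
python3 - <<'E'
from h import *
import cv2
for n in("top","side"):
    c=dict(np.load(n+"0.npz")); X=cloud(c)
    print(n,"ctr",X[190,245] if n=="top" else X[225,205])
    p=X.reshape(-1,3)
    roi=(abs(p[:,0]-.52)<.17)&(abs(p[:,1]-.08)<.22)
    if n=="top":
        w=X[150:235,195:285].reshape(-1,3); m=(w[:,2]>.088)&(w[:,2]<.106)
        q=w[m]; h,e=np.histogram(w[:,2],np.arange(0.0,.16,.006)); print(h)
        r=cv2.minAreaRect(q[:,:2].astype(np.float32)*1000);print(r, np.median(q[:,2]))
    m=roi&(p[:,2]>.127)&(p[:,2]<.152); q=p[m]; im=c["image"].reshape(-1,3)[m]
    idx=np.argwhere(m)[:,0]
    lab=(np.c_[idx%560,idx//560,q.round(4)*1000,im])
    print(len(lab)); print(lab[::max(1,len(lab)//45)].round(0).astype(int).tolist())
E
```

```text
top ctr [0.59620211 0.09163078 0.10112275]
[2207  117   20   24   16   22   17   14   15    0    0    0    0    1
   38  570 2878  268   26   27    5    4   12  135   51    1]
((607.9467163085938, 127.53018188476562), (229.24905395507812, 175.11566162109375), 71.81432342529297) 0.09844209203500433
223
[[192, 184, 609, 235, 149, 170, 152, 136], [191, 185, 606, 238, 146, 155, 137, 123], [195, 185, 606, 227, 148, 97, 86, 77], [193, 186, 604, 232, 147, 56, 51, 46], [197, 186, 605, 225, 132, 127, 113, 100], [194, 187, 600, 229, 148, 44, 41, 39], [191, 188, 598, 238, 148, 86, 77, 69], [196, 188, 599, 226, 137, 19, 17, 16], [194, 189, 595, 230, 145, 40, 36, 33], [212, 198, 570, 180, 138, 138, 128, 120], [214, 199, 567, 174, 142, 103, 94, 89], [212, 200, 564, 179, 144, 100, 92, 87], [216, 200, 564, 168, 145, 90, 85, 79], [211, 201, 561, 182, 141, 113, 104, 98], [215, 201, 562, 171, 140, 94, 87, 81], [220, 201, 561, 157, 140, 109, 101, 95], [213, 202, 558, 176, 142, 81, 74, 69], [217, 202, 558, 164, 146, 90, 84, 78], [221, 202, 558, 154, 143, 104, 97, 91], [225, 202, 559, 143, 138, 126, 116, 
[... 2642 characters left out ...]
6, 562, 188, 140, 65, 62, 61], [225, 237, 558, 179, 133, 105, 98, 97], [222, 239, 562, 184, 132, 55, 52, 52], [219, 241, 568, 184, 127, 112, 105, 103], [191, 242, 598, 228, 148, 119, 111, 109], [184, 244, 607, 236, 148, 84, 78, 77], [185, 245, 604, 239, 148, 51, 49, 48], [185, 246, 604, 240, 147, 47, 45, 45], [185, 247, 604, 241, 146, 38, 36, 36], [185, 248, 605, 239, 142, 32, 30, 30], [185, 249, 604, 241, 142, 29, 26, 27], [185, 250, 604, 241, 140, 29, 27, 28], [185, 251, 605, 241, 138, 32, 30, 31], [185, 252, 605, 241, 136, 37, 35, 36], [185, 253, 605, 240, 134, 39, 36, 37], [186, 254, 604, 241, 132, 25, 24, 26], [187, 255, 602, 242, 131, 24, 22, 24], [188, 256, 601, 240, 128, 22, 21, 22]]
```

```bash
cat >> h.py <<'E'
from scipy.spatial.transform import Rotation as Rot
from scipy.optimize import least_squares
def quat(yaw,flip=False):
    y=np.array([np.cos(yaw),np.sin(yaw),0])*(-1 if flip else 1); z=np.array([0,0,-1.])
    q=Rot.from_matrix(np.c_[np.cross(y,z),y,z]).as_quat(); return q[[3,0,1,2]]
E
python3 - <<'E'
from h import *
from station import ctrl, viewer
ct=dict(np.load("top0.npz")); X=cloud(ct)
hp=X[190:220,205:262].reshape(-1,3); hp=hp[(hp[:,2]>.135)&(hp[:,2]<.152)]
m=hp[:,:2].mean(0); d=np.linalg.svd(hp[:,:2]-m)[2][0]; d*=np.sign(d[1]); yaw=np.arctan2(-d[0],d[1])
pr=(hp[:,:2]-m)@d; print("handle",m,(m+d*(pr.max()+pr.min())/2),np.degrees(yaw),np.ptp(pr),len(hp))
# lid via rect edges in the handle-aligned frame (y<0.094 side), top z ~ .0985
w=X[140:240,190:290].reshape(-1,3); w=w[abs(w[:,2]-.099)<.006]
for a in np.radians([-22,-21,-20,-19,-18,-17]):
    ex=np.array([np.cos(a),np.sin(a)]);ey=np.array([-ex[1],ex[0]])
    x=w[:,:2]@ex; y=w[:,:2]@ey
    print(np.degrees(a).round(1),[np.percentile(x,k).round(4) for k in(0.3,1,99,99.7)],[np.percentile(y,k).round(4) for k in(0.3,1)],np.r_[m@ex,m@ey].round(4))
for n in("top","side"):
    c=dict(np.load(n+"0.npz")); p=cloud(c).reshape(-1,3)
    k=p[(abs(p[:,0]-.603)<.02)&(abs(p[:,1]-.232)<.02)&(p[:,2]>.142)&(p[:,2]<.151)]
    print("knob",n,len(k),k.mean(0),(k.max(0)+k.min(0))/2,np.ptp(k,axis=0))
E
```

```text
handle [0.54657938 0.12514942] [0.5465175 0.1249604] -18.127712037971083 0.12003058972875594 184
-22.0 [np.float64(0.4271), np.float64(0.4303), np.float64(0.6567), np.float64(0.6819)] [np.float64(0.229), np.float64(0.2323)] [0.4599 0.3208]
-21.0 [np.float64(0.4339), np.float64(0.4363), np.float64(0.6623), np.float64(0.6868)] [np.float64(0.221), np.float64(0.2237)] [0.4654 0.3127]
-20.0 [np.float64(0.4404), np.float64(0.4423), np.float64(0.6677), np.float64(0.6914)] [np.float64(0.2128), np.float64(0.2148)] [0.4708 0.3045]
-19.0 [np.float64(0.4464), np.float64(0.4478), np.float64(0.673), np.float64(0.6958)] [np.float64(0.2042), np.float64(0.2056)] [0.4761 0.2963]
-18.0 [np.float64(0.4517), np.float64(0.453), np.float64(0.678), np.float64(0.7)] [np.float64(0.195), np.float64(0.1963)] [0.4812 0.2879]
-17.0 [np.float64(0.4564), np.float64(0.4579), np.float64(0.6829), np.float64(0.704)] [np.float64(0.1852), np.float64(0.1869)] [0.4861 0.2795]
knob top 28 [0.60254685 0.23144647 0.14692532] [0.60214204 0.23136816 0.14676665] [0.01460618 0.01396602 0.00778184]
knob side 70 [0.60106507 0.2363372  0.14619203] [0.60146852 0.23532759 0.14579271] [0.01578467 0.01391522 0.00748823]
```

Run:
```python
from h import *
from station import ctrl, viewer
yaw=np.radians(-18.1)
for f in(0,1): print(f,ctrl.ik([.602,.2335,.23],quat(yaw,f)),ctrl.ik([.648,.091,.22],quat(yaw,f)))
q=quat(yaw,abs(ctrl.ik([.602,.2335,.23],quat(yaw,True))[5])<abs(ctrl.ik([.602,.2335,.23],quat(yaw))[5]))
ctrl.move_pose([.602,.2335,.23],q)
c=viewer.read_camera("wrist"); cv2.imwrite("pics/w1.png",c["image"][:,:,::-1])
X=cloud(c); im=c["image"].sum(-1)
k=(X[...,2]>.138)&(X[...,2]<.154)&(np.hypot(X[...,0]-.602,X[...,1]-.2335)<.025)
p=X[k]; print(len(p),p.mean(0),(p.max(0)+p.min(0))/2,np.ptp(p,axis=0))
k=(X[...,2]>.138)&(X[...,2]<.154)&(np.hypot(X[...,0]-.546,X[...,1]-.125)<.07); p=X[k]; print(len(p),p.mean(0) if len(p) else 0)
print(ctrl.read_state()["ee_pos"],ctrl.read_state()["clock"])
```

```text
0 [0.37000921 0.54587667 0.42716772 1.45208738 0.         2.25671013] [0.13951971 0.56763283 0.4378065  1.44096999 0.         2.02622063]
1 [ 0.37000921  0.54587667  0.42716772  1.45208738  0.         -0.88488252] [ 0.13951971  0.56763283  0.4378065   1.44096999  0.         -1.11537202]
606 [0.60197791 0.22960352 0.14580022] [0.60240949 0.23075515 0.14342759] [0.0170839  0.01715161 0.01073934]
2574 [0.55408501 0.1463401  0.14178246]
[0.6016004  0.23420911 0.23010522] 2.2583
```

View pics/w1.png

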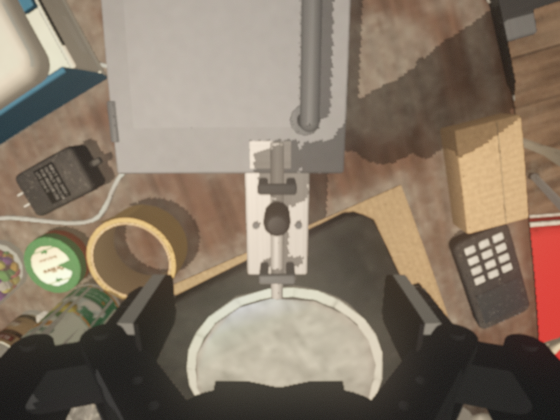

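The wrist view shows the knob at (277,218) between the guide staples, with the ledge square to the gripper. The handle bar ends at (308,122). The finger corridor is clear, so I'll grip the knob and draw the bolt.

Run:
```python
from h import *
from station import ctrl, viewer
yaw=np.radians(-18.1); ey=np.array([-np.sin(yaw),np.cos(yaw),0])
P=np.array([.602,.232,.133])
ctrl.movel(P+[0,0,.05]); ctrl.movel(P,max_speed=.06)
s=ctrl.read_state(); print(s["ee_pos"],s["force"])
ctrl.gripper_close(30); s=ctrl.read_state(); print(s["finger_gap"],s["grasp_force"],s["force"],s["clock"])
for d in(.015,.028,.034,.037,.040,.042):
    ctrl.movel(P+ey*d,max_speed=.04); s=ctrl.read_state()
    print(d,(s["ee_pos"]-P)@ey,s["force"]@ey,s["force"].round(1),s["finger_gap"])
c=viewer.read_camera("top"); cv2.imwrite("pics/t2.png",cv2.resize(c["image"][120:250,150:300,::-1],None,fx=4,fy=4))
print(s["clock"])
```

```text
[0.60233026 0.2320987  0.13344088] [-0.25963705 -1.0493834  -0.05661477]
0.01680089154536801 29.896031389944255 [ 0.87910489 -1.47763435  1.7114024 ] 4.3333
0.015 0.016187149383646866 1.37113092961407 [2.9 0.5 1.2] 0.01629488563387031
0.028 0.028983379529463706 1.047112226910999 [ 4.  -0.2  2.4] 0.01680237791785562
0.034 0.03454240585111675 -1.1997017874811704 [ 3.7 -2.5  3.1] 0.016388392019758464
0.037 0.03722072465925944 -1.27433136274193 [ 3.9 -2.6  4.8] 0.016506950421777564
0.04 0.03808200187800128 -6.4119021109477226 [ 1.8 -7.3  5.9] 0.016389046971998358
0.042 0.03816530247477364 -10.841784145273353 [  0.2 -11.5   7.3] 0.016454641312820307
6.3833
```

The bolt stopped at 38 mm of travel with the pull force rising, so it's against its stop. Next is the handle.

Run:
```python
from h import *
from station import ctrl, viewer
yaw=np.radians(-18.1); ex=np.array([np.cos(yaw),np.sin(yaw),0]);ey=np.array([-np.sin(yaw),np.cos(yaw),0])
P=np.array([.602,.232,.133])+ey*.0385
ctrl.movel(P,max_speed=.04); ctrl.release(); ctrl.movel(P+[0,0,.08])
H=np.array([.5466,.125,.129])
ctrl.movel(H+[0,0,.09])
c=viewer.read_camera("wrist"); cv2.imwrite("pics/w3.png",c["image"][:,:,::-1])
X=cloud(c); m=(X[...,2]>.134)&(X[...,2]<.15)&(abs((X-H)@ex)<.03)&(abs((X-H)@ey)<.08); p=X[m]
l=(p-H)@ey; x=(p-H)@ex; print(len(p),np.ptp(l),(l.max()+l.min())/2,np.median(x),np.ptp(x),"slope",np.degrees(np.polyfit(l,x,1)[0]))
c=viewer.read_camera("side");X=cloud(c)
m=(X[...,2]>.142)&(X[...,2]<.152)&(np.hypot(*(X-(P))[...,:2].transpose(2,0,1))<.03);p=X[m];print("knob side y vs start .119ish",len(p),(p.mean(0)-[.602,.2335,0])@ey)
print(ctrl.read_state()["clock"])
```

```text
3449 0.12104707308495385 0.00016073632618262765 0.0001678271342088002 0.0120884172774848 slope 0.028432336319228393
knob side y vs start .119ish 74 0.0400551456058428
9.35
```

View pics/w3.png

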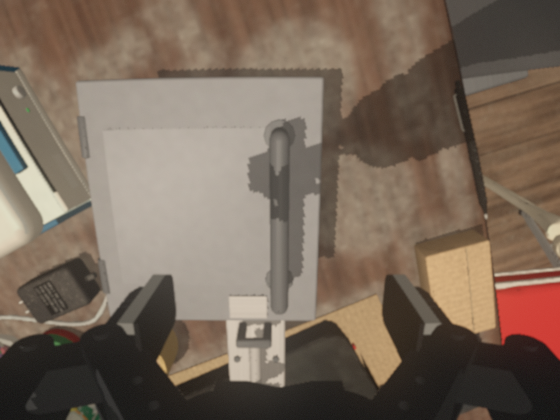

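The wrist view shows the bolt nose at about (253,330), clear of the lid edge. The bar runs straight from (280,130) to (280,305), and its measured position matches my estimate to 0.2 mm. I'll grip it and raise along the arc.

Run:
```python
from h import *
from station import ctrl, viewer
yaw=np.radians(-18.1); ex=np.array([np.cos(yaw),np.sin(yaw),0])
H=np.array([.5466,.125,.129])
ctrl.movel(H,max_speed=.08)
print(ctrl.read_state()["force"]); ctrl.gripper_close(60); ctrl.sleep(.2)
s=ctrl.read_state(); print(s["finger_gap"],s["grasp_force"],s["force"],s["ee_pos"])
r=np.hypot(.140,.044); a0=np.arctan2(.044,.140)
for g in list(range(4,61,4)):
    a=a0+np.radians(g)
    T=H+ex*(.140-r*np.cos(a))+np.array([0,0,r*np.sin(a)-.044])
    ctrl.movel(T,max_speed=.05); s=ctrl.read_state()
    print(g,(s["ee_pos"]-T).round(4),s["force"].round(1),round(s["finger_gap"],4),s["clock"])
    if np.linalg.norm(s["force"])>35: break
ctrl.sleep(.3)
for n in("side","top"):
    c=viewer.read_camera(n); cv2.imwrite(f"pics/{n}4.png",c["image"][:,:,::-1]); np.savez(n+"4.npz",**c)
s=ctrl.read_state(); d=(s["ee_pos"]-H); 
print(np.degrees(np.arctan2(.044+d[2],.140-d@ex)-a0), np.hypot(.044+d[2],.140-d@ex)-r)
```

```text
[-0.76070029  0.30744482 -0.84924174]
0.009993721818124277 58.44042241573334 [-1.81155019  0.12576915  3.26452536] [0.54645954 0.12507578 0.12916904]
4 [-0.0005  0.0002 -0.0005] [-0.2  2.4 -3.5] 0.0098 11.8667
8 [-0.0003  0.      0.0004] [-3.7  1.7 -1.8] 0.01 12.225
12 [-0.0003  0.0001  0.001 ] [-5.3  2.5 -0.9] 0.0099 12.5833
16 [-0.0003  0.0001  0.0013] [-5.6  3.   1.1] 0.0101 12.9417
20 [-0.0004  0.0001  0.0017] [-6.4  2.3  3.4] 0.0101 13.3
24 [-0.0011  0.0003  0.001 ] [-7.1  3.2  2.2] 0.0098 13.6583
28 [-0.0012  0.0003  0.0015] [-9.3  3.9  2.5] 0.0098 14.0167
32 [-0.0011  0.0004  0.002 ] [-8.3  3.   5. ] 0.0101 14.375
36 [-0.001   0.0003  0.0026] [-9.1  2.4  7.5] 0.0099 14.7333
40 [-0.0008  0.0003  0.0033] [-9.2  2.7  8.4] 0.0098 15.0917
44 [-0.0004  0.0002  0.004 ] [-9.7  2.9 10.3] 0.0099 15.45
48 [0.     0.     0.0046] [-9.3  2.4 12.2] 0.0098 15.8083
52 [ 0.0011 -0.0003  0.0044] [-5.7  1.   9.1] 0.0098 16.1667
56 [ 0.0016 -0.0005  0.005 ] [-5.5  0.9 11.1] 0.0098 16.525
60 [ 0.0022 -0.0006  0.0044] [-3.1  0.3  6.9] 0.0099 16.8833
61.19034204828002 0.003841247591869712
```

View pics/side4.png

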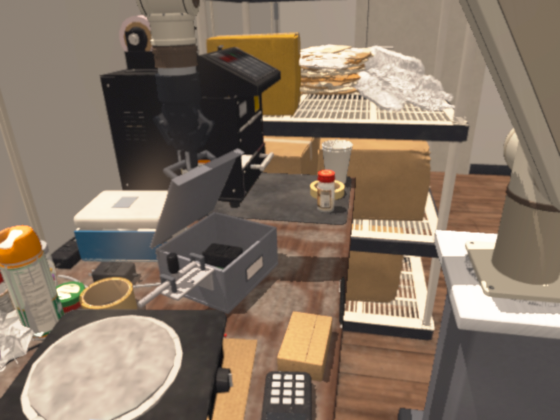

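The side view shows the lid raised, with its inner face around (205,200), the gripper on the handle behind it, and the bolt drawn at (172,262). I'll measure the lid angle from depth.

```bash
cat > ang.py <<'E'
from h import *
def lid(c,verbose=True):
    """Angle of the raised lid from a robust plane fit to its inner face."""
    yaw=np.radians(-18.1); ex=np.array([np.cos(yaw),np.sin(yaw),0]);ey=np.array([-np.sin(yaw),np.cos(yaw),0])
    hinge=np.array([.5466,.125,0])+ex*.140+[0,0,.093]
    p=cloud(c).reshape(-1,3)-hinge; u=p@ex; w=p[:,2]; y=p@ey
    s=np.hypot(u,w); a=np.degrees(np.arctan2(w,-u))
    m=(abs(y)<.09)&(s>.05)&(s<.165)&(abs(a-60)<14)
    f=lambda q:(np.cos(q[0])*w[m]+np.sin(q[0])*u[m]-q[1])*1e3
    best=least_squares(f,[1.047,0],loss="cauchy",f_scale=1.5)
    print(m.sum(),np.degrees(best.x[0]),"offset mm",best.x[1]*1e3,"inl",(abs(best.fun)<3).sum(),np.median(abs(f(best.x))))
E
python3 - <<'E'
from ang import *
for n in("side","top"): lid(dict(np.load(n+"4.npz")))
E
```

```text
2082 60.95354295109634 offset mm -1.4099594639777993 inl 1901 0.36540476162154006
454 60.57250772820856 offset mm 5.737269736548231 inl 408 0.6697823518122848
```

Kinematics gives 61.2° and the two cameras give 61.0° and 60.6°. I'll trim back about 0.9° and check again.

Run:
```python
from ang import *
from station import ctrl, viewer
yaw=np.radians(-18.1); ex=np.array([np.cos(yaw),np.sin(yaw),0])
H=np.array([.5466,.125,.129]); r=np.hypot(.140,.044); a0=np.arctan2(.044,.140)
a=a0+np.radians(59.0); T=H+ex*(.140-r*np.cos(a))+np.array([0,0,r*np.sin(a)-.044])
ctrl.movel(T,max_speed=.03); ctrl.sleep(.8)
s=ctrl.read_state(); d=s["ee_pos"]-H
print(np.degrees(np.arctan2(.044+d[2],.140-d@ex)-a0),s["force"],s["finger_gap"],s["grasp_force"],np.abs(s["qd"]).max(),s["clock"])
for n in("side","top"): lid(viewer.read_camera(n))
```

```text
60.241040341019236 [-2.39178172  0.47361229  7.71312329] 0.009975890014033121 61.02676212787628 0.001929657704078755 18.3333
2039 60.017591595318 offset mm -1.5016326797293664 inl 1805 0.36123413672078314
463 59.915248121877305 offset mm 5.133885006815383 inl 410 0.7628063390202542
```

The angle now reads 60.0° and holds steady, so I'm handing in.

```bash
python3 -c "
from station import ctrl, viewer
print(ctrl.close_job())"
```

```text
the job is handed in; nothing more can be done
None
```

The job is handed in: the bolt was drawn back to its stop with the lid still shut, and the gripper is holding the lid open by its handle at 60° (59.9–60.2° measured), at about 18 s of the 45 s allowed.

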